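# Set a wooden bar up on blocks for painting

### The arm

A 6-joint arm with a two-finger parallel gripper is mounted at the origin on a cart in front of the work surface, level with it; the furniture and walls round the work are solid. World frame = base frame: x ahead of the robot, y to its left, z up, the work surface at z = 0. Lengths are in m, angles in rad, forces in N, time in s.
With the tool pointing down it reaches from about 0.3 to 0.875 m from the base axis. Payload 4.2 kg.
Tool frame: the origin (TCP) lies on the front face of the gripper's body, between the roots of the fingers; the fingertips stand 73 mm ahead of it and the grasp point (between the pads) lies 54 mm ahead of it; z points along the fingers, y is the line along which they close (so a half turn about z gives the same grasp; the last joint's range is limited). The gripper opens to 85 mm and grips with 20 to 120 N. Pads are 22 mm wide; open, the fingers measure 114 mm over their backs; the gripper's body (76 mm by 85 mm) begins 54 mm behind the grasp point. The pads swing forward as they close: fully open they stand 13 mm farther back than shut.
Start: joints at [1.127, 0.32, 1.565, -0, 1.257, -0.02], TCP at [0.236, 0.524, 0.304] pointing down, gripper open.
Joint ranges: [-3.11, 3.11], [-0.84, 2.01], [0.21, 2.61], [-1.34, 4.49], [0.05, 2.63], [-2.56, 2.56]. Speed limits (rad/s): [2.57, 2.57, 3.14, 3.14, 3.14, 3.14].

### API

Orientations are given as a unit quaternion [w, x, y, z].
In Python, from workcell import r, eyes gives the robot as it stands.
- The arm moves only by the shell command python3 -m pendant 'ROWS' [OPENING] [FORCE]. ROWS is JSON, a list of rows, each an object of numbers: "dx", "dy", "dz": the shift along the tool's x, y, z in m; "rx", "ry", "rz": the turn, a rotation vector about the tool's x, y, z in degrees. In form: [{"dx": .., "dy": .., "dz": .., "rx": .., "ry": .., "rz": ..}, ...]. A call has 1 to 10 rows; each row is the pose to reach, as a shift and turn from the pose commanded when the call began, along the tool's axes at that moment; what a row does not reach only later rows make up. A row lasts 1/10 s, in which the tool goes at most 50 mm and 8.59 degrees, less where a joint would pass 70% of its speed; a pose out of reach is approached as far as the arm can. A call with a gripper value outside its range is refused whole. OPENING is the opening, from 0 (shut) to 1 (fully open), set as the call begins (- or left out, the last holds). The fingers move at their own pace and stop on an object; FORCE is the grip in N (left out, the last holds). Time passes only in rows, so rows that repeat a pose let the fingers close. It gives the time, the measured TCP pose, the force, the opening and the grip force at its end, in the units of the state.
- r.observe(): the state, without advancing time (a new reading comes with each control period).
- eyes.capture(name): name is "side" or "top"; returns (picture, depth): 480x640x3 uint8, red, green, blue; 480x640 float32, m along the optical axis (not along the pixel's ray), 0 where there is no reading.
- eyes.get_calibration(name): a dict with "mtx" (3x3 intrinsics, pixels), "xyz" and "attitude" of the camera in the world. Camera axes: x right, y down, z forward; pixel columns grow to the right and rows downward; lengths in m; the calibration is good to about 2 mm. A picture is of the moment at which its call begins. get_calibration takes no time and is no camera call.
- r.hand_in(): hands the job in; it is judged then, once.
The state is a dict: "t": time; "joint_positions": joint angles; "qvel": joint speeds; "joint_torque": joint torques, N m; "position": TCP position; "tcp_rot": TCP orientation; "force": force on the tool from outside, world axes, zero at the start; "wrist_torque": the same for the moment, N m; "width": finger opening in m; "finger_force": force on a finger pad.
Only numpy, scipy, OpenCV 4.12 (cv2) and the standard library are available. Lean on these libraries where they do the work, as an engineer would, in place of code of your own. Each camera call takes 0.05 s, during which the arm holds its last target. There are 200 camera calls.

### The job

Set the square wooden bar up for painting on the plywood board: on the board put the short thick offcut at its left end and the cork sanding block at its right end, both lying flat and crosswise, middle of the board's width, each with its outer side 30 mm in from the board's end, then lay the bar lengthwise on top of the two, centred on the board. Lay the brush flat on the bench just in front of the board (on the robot's side, a finger's width clear of it), parallel to the board's long edge and centred on it. Leave the thinner offcut and the pliers where they are.

Things in the scene. Friction and masses are not known exactly. Their poses are not given: they have to be found in the camera images.
- board: Pale plywood board lying on the bench top, 120 (x) x 240 (y) x 12 (z) mm; it does not move. Origin at the centre of its underside, on the bench top (z = 0); its upper face is 12 mm higher. Its y axis runs along its length and points to its left end as the robot sees it; -x is its front long edge, towards the robot. It lies turned up to 0.25 rad from start to start.
- thick_block: Short thick pale wooden offcut, a plain sawn block 60 (x) x 85 (y) x 30 (z) mm, loose, about 0.12 kg. Origin at the centre of its underside, z up, y along its length. Grasp it across its 60 mm width. It has the same height as the cork block.
- cork_block: Brown cork sanding block, a plain block 60 (x) x 111 (y) x 30 (z) mm, loose, about 0.10 kg. Origin at the centre of its underside, z up, y along its length. Grasp it across its 60 mm width.
- bar: Square pale wooden bar, 32 (x) x 160 (y) x 32 (z) mm, loose, about 0.12 kg. Origin at the centre of its underside, z up, y along its length. Both its ends are alike. Any of the four things may start just beyond the fixed bench vice, which rises to 0.27 m at y > 0.04 m, x = 0.38 to 0.58 m: pass over it or round its right end.
- brush: Flat brush, loose, 0.07 kg, 192 mm long (y), 15 mm thick: dark bristles and ferrule 42 mm wide from y = -96 to -24 mm, neck 34 mm wide from -24 to +7 mm (z 2 to 14 mm), wooden handle 18 mm wide from +7 to +96 mm. Origin at mid-length on its underside, z up. Grasp it across the neck, at about y = -10 mm. It may point either way when laid down.
- thin_block: Bystander: thinner pale wooden offcut, 45 x 120 x 22 mm, loose, behind the board. Not to be used. Origin at the centre of its underside.
- pliers: Bystander: pliers with blue handles, 56 x 165 x 12 mm, loose, at the front of the bench. Origin at the centre of the underside. Also fixed nearby: a paint can 112 mm tall at x = 0.35, y = 0.035 m, and a tool chest 0.22 m tall at x > 0.60, y < -0.23 m (open drawers included).

How it is judged:
By the outcome, as a careful person would: the job done as asked, in the order asked, and still so for the second after the job is handed in, with the robot touching nothing.
It also fails if it takes over 134 s, if anything falls off the work surface, if the arm or the gripper's body presses on something with over 40 N, if the wrist force passes 120 N, or if a joint passes its speed limit or range.

## Working session

There is one attempt and no reset: what is moved stays moved. The work goes in short steps, Python scripts to look and compute and a shell command to move; the robot and the scene stay as the last step left them, time stands still between calls to the robot, and variables do not carry over. Pictures are saved under pics/ and viewed, at most 14 in all, crops included, and the job is handed in when it is done.

```bash
ls; mkdir -p pics
python3 - <<'E'
from workcell import r, eyes
import cv2,numpy as np
print(r.observe())
for n in("top","side"):
    p,d=eyes.capture(n); cv2.imwrite(f"pics/{n}0.png",p[:,:,::-1]); np.savez(f"{n}0.npz",p=p,d=d)
    print(n,eyes.get_calibration(n))
E
```

```text
pics
{'t': 0.0, 'joint_positions': array([ 1.12702685e+00,  3.20301608e-01,  1.56567269e+00,  2.68674530e-05,
        1.25740920e+00, -2.00164335e-02]), 'qvel': array([-9.98453137e-05,  8.52907353e-05,  1.43841454e-03, -4.42912509e-04,
       -4.90650882e-04,  5.25769610e-04]), 'joint_torque': array([-3.04603076e-03, -4.15511692e+01, -2.34156650e+01, -3.82633334e-04,
        8.42747977e-03,  2.00464643e-05]), 'position': array([0.23628404, 0.52382766, 0.30307903]), 'tcp_rot': array([-2.18220369e-04,  2.10298806e-01,  9.77636748e-01, -8.68520454e-04]), 'force': array([-0.41381359, -0.25880035, -0.20621673]), 'wrist_torque': array([ 0.03671562, -0.00279236,  0.05399105]), 'finger_force': 0.0, 'width': 0.08555382999886793}
top {'mtx': array([[618.64921925,   0.        , 317.76078068],
       [  0.        , 618.64921925, 244.09651646],
       [  0.        ,   0.        ,   1.        ]]), 'xyz': array([ 0.37250191, -0.09466849,  1.33699133]), 'attitude': array([ 0.03625287, -0.70536554,  0.70734069, -0.02853654])}
side {'mtx': array([[516.96284227,   0.        , 320.58940014],
       [  0.        , 516.96284227, 243.16891634],
       [  0.        ,   0.        ,   1.        ]]), 'xyz': array([0.57838151, 0.82384738, 0.65024959]), 'attitude': array([-0.02221064,  0.04146163,  0.88049226, -0.47172131])}
```

View pics/top0.png

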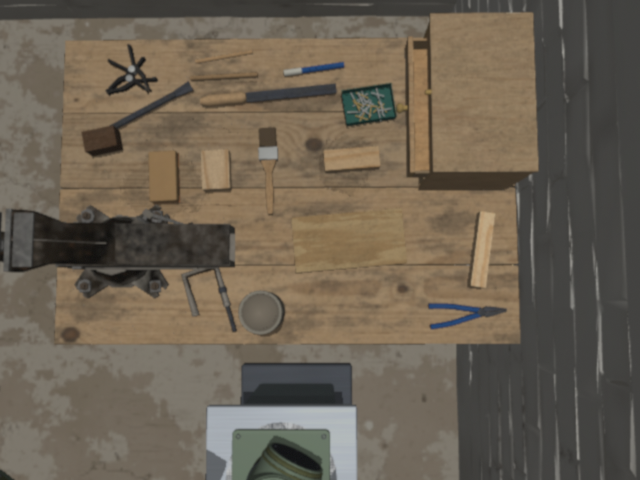

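View pics/side0.png

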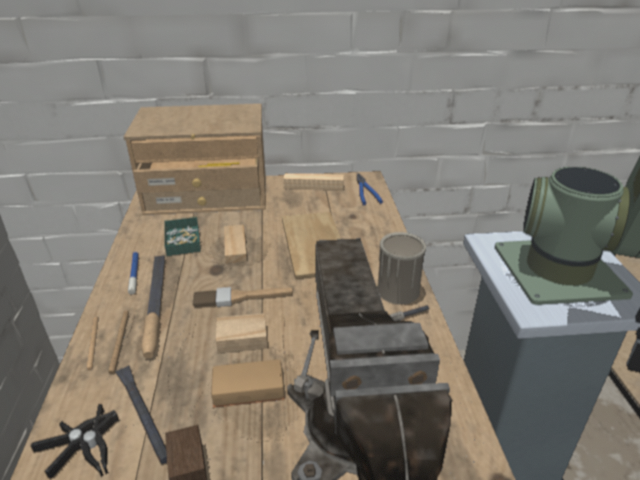

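The top view shows the board at about (348,243), the cork block at (163,176), the thick block at (215,170) and the brush at (268,170), with bristles up. The bar is at (482,250), the thin block at (351,159) and the pliers at (465,315). The side view agrees: the cork and thick blocks are behind the vice.

```bash
cat > h.py <<'E'
import numpy as np,cv2
from scipy.spatial.transform import Rotation as R
from workcell import r,eyes
def cal(n):
    c=eyes.get_calibration(n); q=c["attitude"]; return c["mtx"],np.array(c["xyz"]),R.from_quat([q[1],q[2],q[3],q[0]]).as_matrix()
def ray(n,uv,z):
    K,t,M=cal(n); uv=np.atleast_2d(uv).astype(float)
    d=np.c_[uv,np.ones(len(uv))]@np.linalg.inv(K).T@M.T
    return t+d*((z-t[2])/d[:,2])[:,None]
def cloud(n,d):
    K,t,M=cal(n); v,u=np.mgrid[:480,:640]
    return (np.stack([u,v,np.ones_like(u)],-1)@np.linalg.inv(K).T*d[...,None])@M.T+t
def rect(P):
    """centre, yaw of the long axis, long, short of xy points (m)"""
    c,(w,h),a=cv2.minAreaRect((P[:,:2]*1000).astype(np.float32))
    a=np.radians(a)
    if w<h: w,h,a=h,w,a+np.pi/2
    a=(a+np.pi/2)%np.pi-np.pi/2
    return np.round([c[0]/1000,c[1]/1000,a,w/1000,h/1000],4)
def snap(n,name=None):
    p,d=eyes.capture(n)
    if name: cv2.imwrite(f"pics/{name}.png",p[:,:,::-1])
    return p,d
E
python3 - <<'E'
from h import *
f=np.load("top0.npz");p,d=f["p"],f["d"];C=cloud("top",d)
B=dict(board=(285,205,412,280,12),thick=(195,143,236,197,30),cork=(140,143,185,208,30),bar=(462,203,503,295,32),brush=(250,120,285,220,15),thin=(315,140,390,178,22))
for k,(a,b,c,e,h) in B.items():
    q=C[b:e,a:c].reshape(-1,3);z=q[:,2]
    bench=np.median(z[np.abs(z)<.008])
    m=((C[...,2]>bench+h*.0005)&(C[...,2]<bench+h*.0016)).astype(np.uint8)
    M=np.zeros_like(m);M[b:e,a:c]=m[b:e,a:c]
    cs,_=cv2.findContours(M,0,cv2.CHAIN_APPROX_NONE);c_=max(cs,key=cv2.contourArea)
    top=np.median(C[...,2][M>0])
    print(k,"bench",round(bench,4),"top",round(top,4),"area",cv2.contourArea(c_),rect(ray("top",c_[:,0],h/1000)))
V=cv2.resize(p[120:300,140:510],None,fx=2.1,fy=2.1,interpolation=2);cv2.imwrite("pics/c0.png",V[:,:,::-1])
E
```

```text
board bench -0.0003 top 0.011 area 6018.5 [ 0.5023 -0.1451 -1.4871  0.2412  0.1202]
thick bench -0.0007 top 0.0289 area 1080.5 [0.6534 0.1389 0.015  0.0877 0.0624]
cork bench -0.0007 top 0.0287 area 1396.0 [0.6399 0.252  0.0452 0.1118 0.0632]
bar bench -0.0011 top 0.0306 area 1188.5 [ 0.4803 -0.4259 -0.1586  0.1608  0.0361]
brush bench -0.001 top 0.0127 area 929.0 [0.6545 0.0285 0.0037 0.1898 0.0414]
thin bench -0.0006 top 0.021 area 1111.0 [ 0.6781 -0.1531 -1.4976  0.1199  0.0477]
```

View pics/c0.png

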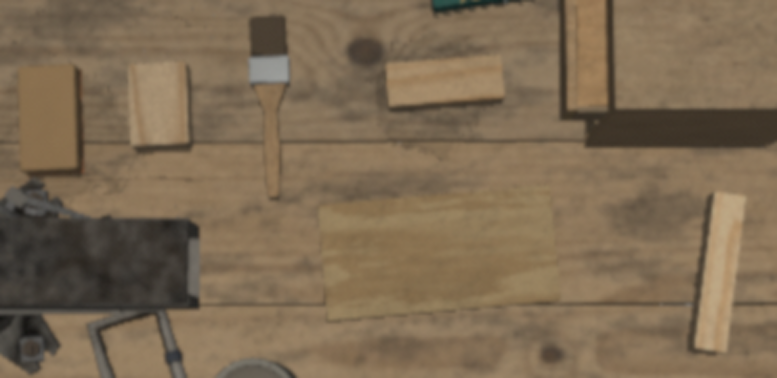

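```bash
cat >> h.py <<'E'
def go(*targets):
    """deltas from the measured pose to TCP targets (x,y,z,angle of tool y, rad), tool down"""
    s=r.observe();q=s["tcp_rot"];M=R.from_quat([q[1],q[2],q[3],q[0]]).as_matrix();p=s["position"]
    print("t %.1f p %s yang %.4f F %s w %.4f ff %.1f"%(s["t"],p.round(4),np.arctan2(M[1,1],M[0,1]),s["force"].round(1),s["width"],s["finger_force"]),"j",s["joint_positions"].round(2))
    for x,y,z,a in targets:
        Y=np.array([np.cos(a),np.sin(a),0]);Z=np.array([0,0,-1.]);T=np.c_[np.cross(Y,Z),Y,Z]
        print((x,y,z,a),"->",(M.T@(np.array([x,y,z])-p)).round(4),R.from_matrix(M.T@T).as_rotvec(degrees=True).round(2))
bc=np.array([.5023,-.1451]);by=.0837
def bpos(x,y): return (bc+np.array([[np.cos(by),-np.sin(by)],[np.sin(by),np.cos(by)]])@[x,y]).round(4)
E
python3 - <<'E'
from h import *
f=np.load("top0.npz");p,d=f["p"],f["d"];C=cloud("top",d)
# brush: centre line from mask slices along x
m=(C[...,2]>.005)&(C[...,2]<.03);u=np.zeros_like(m);u[120:220,250:285]=1;P=C[m&u]
for lo in np.arange(.56,.76,.02):
    q=P[(P[:,0]>lo)&(P[:,0]<lo+.02)]
    if len(q): print(round(lo,2),len(q),q[:,1].min().round(4),q[:,1].max().round(4),q[:,1].mean().round(4))
print(P[:,0].min(),P[:,0].max())
print(bpos(0,.06),bpos(0,-.06),bpos(-.096,0))
go((.236,.524,.43,1.586),(.6534,.1389,.43,1.586))
E
```

```text
0.56 63 0.0039 0.0647 0.0249
0.58 70 -0.0006 0.0649 0.0256
0.6 79 0.0083 0.0652 0.0259
0.62 72 0.0083 0.0346 0.0263
0.64 74 0.0188 0.0611 0.0282
0.66 128 0.0123 0.0677 0.0284
0.68 181 0.0079 0.05 0.0287
0.7 158 0.0043 0.0497 0.029
0.72 155 -0.0022 0.055 0.0299
0.74 84 0.0125 0.0486 0.0304
0.551982745086327 0.7701828564468429
[ 0.4973 -0.0853] [ 0.5073 -0.2049] [ 0.4066 -0.1531]
t 0.1 p [0.2363 0.5239 0.3032] yang 1.1470 F [-0.2 -0.3  0.2] w 0.0853 ff 0.0 j [ 1.13  0.32  1.57 -0.    1.26 -0.02]
(0.236, 0.524, 0.43, 1.586) -> [ 0.0003 -0.0002 -0.1268] [-9.000e-02 -2.000e-02 -2.515e+01]
(0.6534, 0.1389, 0.43, 1.586) -> [-0.5385 -0.1796 -0.1266] [-9.000e-02 -2.000e-02 -2.515e+01]
```

```bash
python3 -m pendant '[{"dz":-0.03,"rz":-5},{"dz":-0.06,"rz":-10},{"dz":-0.09,"rz":-15},{"dz":-0.12,"rz":-20},{"dz":-0.127,"rz":-25.15},{"dz":-0.127,"rz":-25.15}]' 1 60
python3 -m pendant '[{"dx":-0.03,"dy":-0.03},{"dx":-0.06,"dy":-0.06},{"dx":-0.09,"dy":-0.09},{"dx":-0.12,"dy":-0.12},{"dx":-0.15,"dy":-0.15},{"dx":-0.18,"dy":-0.18},{"dx":-0.21,"dy":-0.21},{"dx":-0.24,"dy":-0.24},{"dx":-0.27,"dy":-0.27},{"dx":-0.3,"dy":-0.3}]'
python3 -c "
from h import *
go((.6534,.1389,.2,1.586))"
```

```text
t 0.1 p [0.2363 0.5239 0.3032] yang 1.1470 F [-0.2 -0.3  0.2] w 0.0853 ff 0.0 j [ 1.13  0.32  1.57 -0.    1.26 -0.02]
(0.6534, 0.1389, 0.2, 1.586) -> [-0.5385 -0.1792  0.1034] [-9.000e-02 -2.000e-02 -2.515e+01]validation failed for argument at $[0]...
validation failed for argument at $[0]...
```

```bash
python3 -m pendant '[{"dx":0,"dy":0,"dz":-0.03,"rx":0,"ry":0,"rz":-5},{"dx":0,"dy":0,"dz":-0.06,"rx":0,"ry":0,"rz":-10},{"dx":0,"dy":0,"dz":-0.09,"rx":0,"ry":0,"rz":-15},{"dx":0,"dy":0,"dz":-0.12,"rx":0,"ry":0,"rz":-20},{"dx":0,"dy":0,"dz":-0.127,"rx":0,"ry":0,"rz":-25.15},{"dx":0,"dy":0,"dz":-0.127,"rx":0,"ry":0,"rz":-25.15}]' 1 60 && 
python3 -m pendant '[{"dx":-0.04,"dy":-0.03,"dz":0,"rx":0,"ry":0,"rz":0},{"dx":-0.08,"dy":-0.06,"dz":0,"rx":0,"ry":0,"rz":0},{"dx":-0.12,"dy":-0.09,"dz":0,"rx":0,"ry":0,"rz":0},{"dx":-0.15,"dy":-0.13,"dz":0,"rx":0,"ry":0,"rz":0},{"dx":-0.18,"dy":-0.17,"dz":0,"rx":0,"ry":0,"rz":0},{"dx":-0.21,"dy":-0.21,"dz":0,"rx":0,"ry":0,"rz":0},{"dx":-0.24,"dy":-0.25,"dz":0,"rx":0,"ry":0,"rz":0},{"dx":-0.28,"dy":-0.28,"dz":0,"rx":0,"ry":0,"rz":0},{"dx":-0.32,"dy":-0.31,"dz":0,"rx":0,"ry":0,"rz":0},{"dx":-0.36,"dy":-0.34,"dz":0,"rx":0,"ry":0,"rz":0}]'
python3 -c "
from h import *
go((.6534,.1389,.2,1.586))"
```

```text
t: 0.7
position: [0.2366, 0.5243, 0.4322]
tcp_rot: [0.001, -0.007, 1.0, 0.001]
force: [-0.6, -0.7, 0.7]
width: 0.0856
finger_force: 0.0
t: 1.7
position: [0.6026, 0.1879, 0.4294]
tcp_rot: [-0.001, -0.006, 1.0, -0.0]
force: [1.3, 0.9, 1.2]
width: 0.0857
finger_force: 0.0
t 1.7 p [0.6026 0.1879 0.4294] yang 1.5835 F [1.3 0.9 1.2] w 0.0857 ff 0.0 j [ 0.28  0.37  1.18  0.    1.59 -1.3 ]
(0.6534, 0.1389, 0.2, 1.586) -> [-0.0508 -0.0496  0.2293] [-0.02 -0.15 -0.14]
```

```bash
python3 -m pendant '[{"dx":-0.025,"dy":-0.025,"dz":0,"rx":0,"ry":0,"rz":-0.1},{"dx":-0.0508,"dy":-0.0496,"dz":0.01,"rx":0,"ry":0,"rz":-0.1},{"dx":-0.0508,"dy":-0.0496,"dz":0.04,"rx":0,"ry":0,"rz":-0.1},{"dx":-0.0508,"dy":-0.0496,"dz":0.08,"rx":0,"ry":0,"rz":-0.1},{"dx":-0.0508,"dy":-0.0496,"dz":0.12,"rx":0,"ry":0,"rz":-0.1},{"dx":-0.0508,"dy":-0.0496,"dz":0.16,"rx":0,"ry":0,"rz":-0.1},{"dx":-0.0508,"dy":-0.0496,"dz":0.2,"rx":0,"ry":0,"rz":-0.1},{"dx":-0.0508,"dy":-0.0496,"dz":0.229,"rx":0,"ry":0,"rz":-0.1},{"dx":-0.0508,"dy":-0.0496,"dz":0.229,"rx":0,"ry":0,"rz":-0.1}]'
python3 -c "
from h import *
go((.6534,.1389,.078,1.586));snap('side','s1')"
```

```text
t: 2.6
position: [0.65, 0.1402, 0.1954]
tcp_rot: [-0.006, -0.008, 1.0, -0.001]
force: [0.5, 0.2, -0.5]
width: 0.0855
finger_force: 0.0
t 2.6 p [0.65   0.1402 0.1954] yang 1.5860 F [ 0.5  0.2 -0.5] w 0.0855 ff 0.0 j [ 0.2   0.54  1.49  0.    1.13 -1.39]
(0.6534, 0.1389, 0.078, 1.586) -> [-0.0049 -0.0011  0.1174] [-0.13 -0.74 -0.  ]
```

View pics/s1.png

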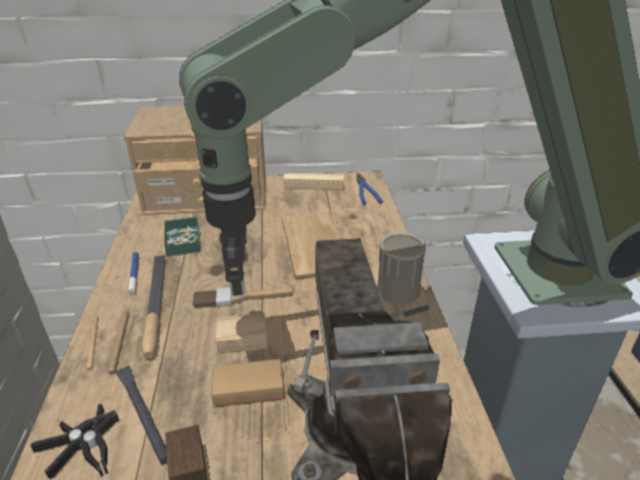

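The side view shows the gripper at (235,270) above the thick block at (240,330), with the forearm well above the vice at (350,280). I'll go down and grip.

```bash
python3 -m pendant '[{"dx":-0.0035,"dy":-0.001,"dz":0.02,"rx":0,"ry":0,"rz":0},{"dx":-0.0035,"dy":-0.001,"dz":0.045,"rx":0,"ry":0,"rz":0},{"dx":-0.0035,"dy":-0.001,"dz":0.07,"rx":0,"ry":0,"rz":0},{"dx":-0.0035,"dy":-0.001,"dz":0.095,"rx":0,"ry":0,"rz":0},{"dx":-0.0035,"dy":-0.001,"dz":0.11,"rx":0,"ry":0,"rz":0},{"dx":-0.0035,"dy":-0.001,"dz":0.117,"rx":0,"ry":0,"rz":0},{"dx":-0.0035,"dy":-0.001,"dz":0.117,"rx":0,"ry":0,"rz":0},{"dx":-0.0035,"dy":-0.001,"dz":0.117,"rx":0,"ry":0,"rz":0}]'
python3 -c "
from h import *
go((.6534,.1389,.076,1.586))"
```

```text
t: 3.45
position: [0.6575, 0.1401, 0.0863]
tcp_rot: [0.001, -0.008, 1.0, 0.0]
force: [-0.1, 0.3, 0.4]
width: 0.0855
finger_force: 0.0
t 3.5 p [0.6575 0.1401 0.0863] yang 1.5875 F [-0.1  0.3  0.4] w 0.0855 ff 0.0 j [ 0.19  0.65  1.59  0.    0.9  -1.39]
(0.6534, 0.1389, 0.076, 1.586) -> [ 0.0042 -0.0011  0.0103] [0.03 0.15 0.09]
```

```bash
python3 -m pendant '[{"dx":0.0042,"dy":-0.001,"dz":0.005,"rx":0,"ry":0,"rz":0},{"dx":0.0042,"dy":-0.001,"dz":0.008,"rx":0,"ry":0,"rz":0},{"dx":0.0042,"dy":-0.001,"dz":0.008,"rx":0,"ry":0,"rz":0},{"dx":0.0042,"dy":-0.001,"dz":0.008,"rx":0,"ry":0,"rz":0}]' && 
python3 -m pendant '[{"dx":0,"dy":0,"dz":0,"rx":0,"ry":0,"rz":0},{"dx":0,"dy":0,"dz":0,"rx":0,"ry":0,"rz":0},{"dx":0,"dy":0,"dz":0,"rx":0,"ry":0,"rz":0},{"dx":0,"dy":0,"dz":0,"rx":0,"ry":0,"rz":0},{"dx":0,"dy":0,"dz":0,"rx":0,"ry":0,"rz":0},{"dx":0,"dy":0,"dz":0,"rx":0,"ry":0,"rz":0},{"dx":0,"dy":0,"dz":0,"rx":0,"ry":0,"rz":0},{"dx":0,"dy":0,"dz":0,"rx":0,"ry":0,"rz":0}]' 0.4 50
python3 -c "
from h import *
go((.6534,.1389,.17,1.586),(.4973,-.0853,.17,1.6545),(.4973,-.0853,.09,1.6545))"
```

```text
t: 3.85
position: [0.6525, 0.1388, 0.077]
tcp_rot: [0.0, -0.008, 1.0, 0.0]
force: [0.4, -0.7, -0.1]
width: 0.0854
finger_force: 0.0
t: 4.65
position: [0.6529, 0.139, 0.0776]
tcp_rot: [0.001, -0.008, 1.0, 0.0]
force: [-0.0, -0.3, 6.4]
width: 0.0589
finger_force: 56.1
t 4.7 p [0.6529 0.139  0.0776] yang 1.5877 F [-0.  -0.3  6.4] w 0.0589 ff 56.1 j [ 0.19  0.66  1.6   0.    0.88 -1.4 ]
(0.6534, 0.1389, 0.17, 1.586) -> [-0.0006 -0.     -0.0924] [0.02 0.08 0.1 ]
(0.4973, -0.0853, 0.17, 1.6545) -> [ 0.1592 -0.2216 -0.0928] [ 0.02  0.08 -3.83]
(0.4973, -0.0853, 0.09, 1.6545) -> [ 0.1593 -0.2216 -0.0128] [ 0.02  0.08 -3.83]
```

```bash
python3 -m pendant '[{"dx":0,"dy":0,"dz":-0.01,"rx":0,"ry":0,"rz":0},{"dx":0,"dy":0,"dz":-0.03,"rx":0,"ry":0,"rz":0},{"dx":0,"dy":0,"dz":-0.055,"rx":0,"ry":0,"rz":0},{"dx":0,"dy":0,"dz":-0.08,"rx":0,"ry":0,"rz":0},{"dx":0,"dy":-0.015,"dz":-0.093,"rx":0,"ry":0,"rz":0},{"dx":0,"dy":-0.04,"dz":-0.093,"rx":0,"ry":0,"rz":-0.5},{"dx":0,"dy":-0.07,"dz":-0.093,"rx":0,"ry":0,"rz":-1},{"dx":0,"dy":-0.1,"dz":-0.093,"rx":0,"ry":0,"rz":-2},{"dx":0,"dy":-0.13,"dz":-0.093,"rx":0,"ry":0,"rz":-3},{"dx":0,"dy":-0.16,"dz":-0.093,"rx":0,"ry":0,"rz":-3.8}]' && 
python3 -m pendant '[{"dx":0.005,"dy":-0.02,"dz":0,"rx":0,"ry":0,"rz":0},{"dx":0.015,"dy":-0.04,"dz":0,"rx":0,"ry":0,"rz":0},{"dx":0.035,"dy":-0.06,"dz":0,"rx":0,"ry":0,"rz":0},{"dx":0.06,"dy":-0.072,"dz":0,"rx":0,"ry":0,"rz":0},{"dx":0.09,"dy":-0.072,"dz":0,"rx":0,"ry":0,"rz":0},{"dx":0.12,"dy":-0.072,"dz":0,"rx":0,"ry":0,"rz":0},{"dx":0.145,"dy":-0.072,"dz":0,"rx":0,"ry":0,"rz":0},{"dx":0.16,"dy":-0.072,"dz":0,"rx":0,"ry":0,"rz":0},{"dx":0.16,"dy":-0.072,"dz":0,"rx":0,"ry":0,"rz":0},{"dx":0.16,"dy":-0.072,"dz":0,"rx":0,"ry":0,"rz":0}]'
python3 -c "
from h import *
go((.4973,-.0853,.0905,1.6545))"
```

```text
t: 5.65
position: [0.6542, -0.0235, 0.1691]
tcp_rot: [-0.001, -0.042, 0.999, -0.0]
force: [0.5, -0.1, -1.0]
width: 0.059
finger_force: 55.4
t: 6.65
position: [0.5019, -0.1068, 0.1699]
tcp_rot: [0.0, -0.041, 0.999, -0.0]
force: [0.4, -0.7, -1.4]
width: 0.059
finger_force: 55.4
t 6.7 p [ 0.5019 -0.1068  0.1699] yang 1.6533 F [ 0.4 -0.7 -1.4] w 0.0590 ff 55.4 j [-0.23  0.35  1.9  -0.    0.89 -1.89]
(0.4973, -0.0853, 0.0905, 1.6545) -> [0.0028 0.0219 0.0794] [-0.01  0.03 -0.07]
```

```bash
python3 -m pendant '[{"dx":0.0028,"dy":0.0219,"dz":0.01,"rx":0,"ry":0,"rz":-0.1},{"dx":0.0028,"dy":0.0219,"dz":0.035,"rx":0,"ry":0,"rz":-0.1},{"dx":0.0028,"dy":0.0219,"dz":0.055,"rx":0,"ry":0,"rz":-0.1},{"dx":0.0028,"dy":0.0219,"dz":0.067,"rx":0,"ry":0,"rz":-0.1},{"dx":0.0028,"dy":0.0219,"dz":0.07,"rx":0,"ry":0,"rz":-0.1},{"dx":0.0028,"dy":0.0219,"dz":0.07,"rx":0,"ry":0,"rz":-0.1},{"dx":0.0028,"dy":0.0219,"dz":0.07,"rx":0,"ry":0,"rz":-0.1}]'
python3 -c "
from h import *
go((.4973,-.0853,.0905,1.6545))"
```

```text
t: 7.35
position: [0.4979, -0.0849, 0.1005]
tcp_rot: [0.001, -0.042, 0.999, -0.0]
force: [-0.6, -0.7, -1.3]
width: 0.059
finger_force: 55.4
t 7.3 p [ 0.4979 -0.0849  0.1005] yang 1.6557 F [-0.6 -0.7 -1.3] w 0.0590 ff 55.4 j [-0.19  0.43  1.99  0.    0.72 -1.85]
(0.4973, -0.0853, 0.0905, 1.6545) -> [ 0.0006 -0.0004  0.01  ] [-0.02  0.09  0.07]
```

```bash
python3 -m pendant '[{"dx":0.0006,"dy":-0.0004,"dz":0.004,"rx":0,"ry":0,"rz":0},{"dx":0.0006,"dy":-0.0004,"dz":0.007,"rx":0,"ry":0,"rz":0},{"dx":0.0006,"dy":-0.0004,"dz":0.009,"rx":0,"ry":0,"rz":0},{"dx":0.0006,"dy":-0.0004,"dz":0.0105,"rx":0,"ry":0,"rz":0},{"dx":0.0006,"dy":-0.0004,"dz":0.0105,"rx":0,"ry":0,"rz":0}]' && 
python3 -m pendant '[{"dx":0,"dy":0,"dz":0,"rx":0,"ry":0,"rz":0},{"dx":0,"dy":0,"dz":0,"rx":0,"ry":0,"rz":0},{"dx":0,"dy":0,"dz":0,"rx":0,"ry":0,"rz":0},{"dx":0,"dy":0,"dz":0,"rx":0,"ry":0,"rz":0},{"dx":0,"dy":0,"dz":0,"rx":0,"ry":0,"rz":0}]' 0.9
python3 -m pendant '[{"dx":0,"dy":0,"dz":-0.01,"rx":0,"ry":0,"rz":0},{"dx":0,"dy":0,"dz":-0.035,"rx":0,"ry":0,"rz":0},{"dx":0,"dy":0,"dz":-0.065,"rx":0,"ry":0,"rz":0},{"dx":0,"dy":0,"dz":-0.1,"rx":0,"ry":0,"rz":0},{"dx":0,"dy":0,"dz":-0.14,"rx":0,"ry":0,"rz":0},{"dx":0,"dy":0,"dz":-0.18,"rx":0,"ry":0,"rz":0},{"dx":0,"dy":0,"dz":-0.22,"rx":0,"ry":0,"rz":0},{"dx":0,"dy":0,"dz":-0.26,"rx":0,"ry":0,"rz":0},{"dx":0,"dy":0,"dz":-0.30,"rx":0,"ry":0,"rz":0},{"dx":0,"dy":0,"dz":-0.33,"rx":0,"ry":0,"rz":0}]' 1
python3 -c "
from h import *
go((.6399,.252,.42,1.616))"
```

```text
t: 7.85
position: [0.4965, -0.0851, 0.0896]
tcp_rot: [0.0, -0.042, 0.999, 0.0]
force: [-1.8, 0.6, 0.2]
width: 0.0588
finger_force: 55.5
t: 8.35
position: [0.4965, -0.0851, 0.0894]
tcp_rot: [0.0, -0.042, 0.999, 0.0]
force: [1.3, 0.6, -0.1]
width: 0.0772
finger_force: 0.0
t: 9.35
position: [0.4961, -0.085, 0.4231]
tcp_rot: [0.002, -0.043, 0.999, -0.0]
force: [-0.0, -0.1, -0.7]
width: 0.0855
finger_force: 0.0
t 9.3 p [ 0.4961 -0.085   0.4231] yang 1.6558 F [-0.  -0.1 -0.7] w 0.0855 ff 0.0 j [-0.19  0.15  1.5   0.    1.49 -1.85]
(0.6399, 0.252, 0.42, 1.616) -> [-0.1719  0.3236  0.0034] [-0.05  0.22  2.28]
```

Now over the vice to the cork block.

```bash
python3 -m pendant '[{"dx":-0.02,"dy":0.03,"dz":0,"rx":0,"ry":0,"rz":0.2},{"dx":-0.04,"dy":0.07,"dz":0,"rx":0,"ry":0,"rz":0.5},{"dx":-0.06,"dy":0.11,"dz":0,"rx":0,"ry":0,"rz":0.8},{"dx":-0.08,"dy":0.15,"dz":0,"rx":0,"ry":0,"rz":1},{"dx":-0.1,"dy":0.19,"dz":0,"rx":0,"ry":0,"rz":1.3},{"dx":-0.12,"dy":0.23,"dz":0,"rx":0,"ry":0,"rz":1.6},{"dx":-0.145,"dy":0.27,"dz":0,"rx":0,"ry":0,"rz":2},{"dx":-0.165,"dy":0.31,"dz":0,"rx":0,"ry":0,"rz":2.28},{"dx":-0.172,"dy":0.3236,"dz":0.003,"rx":0,"ry":0,"rz":2.28},{"dx":-0.172,"dy":0.3236,"dz":0.003,"rx":0,"ry":0,"rz":2.28}]' && python3 -m pendant '[{"dx":0,"dy":0,"dz":0.03,"rx":0,"ry":0,"rz":0},{"dx":0,"dy":0,"dz":0.07,"rx":0,"ry":0,"rz":0},{"dx":0,"dy":0,"dz":0.11,"rx":0,"ry":0,"rz":0},{"dx":0,"dy":0,"dz":0.15,"rx":0,"ry":0,"rz":0},{"dx":0,"dy":0,"dz":0.19,"rx":0,"ry":0,"rz":0},{"dx":0,"dy":0,"dz":0.23,"rx":0,"ry":0,"rz":0},{"dx":0,"dy":0,"dz":0.27,"rx":0,"ry":0,"rz":0},{"dx":0,"dy":0,"dz":0.3,"rx":0,"ry":0,"rz":0},{"dx":0,"dy":0,"dz":0.3,"rx":0,"ry":0,"rz":0},{"dx":0,"dy":0,"dz":0.3,"rx":0,"ry":0,"rz":0}]'
python3 - <<'E'
from h import *
go((.6399,.252,.079,1.616))
p,d=snap('top');C=cloud("top",d)
m=((C[...,2]>.030)&(C[...,2]<.055)).astype(np.uint8);M=np.zeros_like(m);M[200:285,285:420]=m[200:285,285:420]
c=max(cv2.findContours(M,0,cv2.CHAIN_APPROX_NONE)[0],key=cv2.contourArea)
print(rect(ray("top",c[:,0],.042)),np.median(C[...,2][M>0]),bpos(0,.06))
E
```

```text
t: 10.35
position: [0.6405, 0.2538, 0.4151]
tcp_rot: [-0.001, -0.024, 1.0, -0.0]
force: [-0.1, -0.8, 0.5]
width: 0.0852
finger_force: 0.0
t: 11.35
position: [0.6407, 0.2508, 0.1178]
tcp_rot: [0.0, -0.022, 1.0, -0.0]
force: [-0.8, 1.0, 1.6]
width: 0.0853
finger_force: 0.0
t 11.3 p [0.6407 0.2508 0.1178] yang 1.6149 F [-0.8  1.   1.6] w 0.0853 ff 0.0 j [ 0.36  0.64  1.51 -0.    0.99 -1.26]
(0.6399, 0.252, 0.079, 1.616) -> [0.0008 0.0012 0.0388] [-0.    0.04 -0.07]
[ 0.4987 -0.0859  0.0987  0.0854  0.0598] 0.040855376848828895 [ 0.4973 -0.0853]
```

The thick block is within 1.5 mm of its target. Next I'll grip the cork block.

```bash
python3 -m pendant '[{"dx":0.0008,"dy":0.0012,"dz":0.015,"rx":0,"ry":0,"rz":0},{"dx":0.0008,"dy":0.0012,"dz":0.03,"rx":0,"ry":0,"rz":0},{"dx":0.0008,"dy":0.0012,"dz":0.037,"rx":0,"ry":0,"rz":0},{"dx":0.0008,"dy":0.0012,"dz":0.039,"rx":0,"ry":0,"rz":0},{"dx":0.0008,"dy":0.0012,"dz":0.039,"rx":0,"ry":0,"rz":0},{"dx":0.0008,"dy":0.0012,"dz":0.039,"rx":0,"ry":0,"rz":0}]' && 
python3 -m pendant '[{"dx":0,"dy":0,"dz":0,"rx":0,"ry":0,"rz":0},{"dx":0,"dy":0,"dz":0,"rx":0,"ry":0,"rz":0},{"dx":0,"dy":0,"dz":0,"rx":0,"ry":0,"rz":0},{"dx":0,"dy":0,"dz":0,"rx":0,"ry":0,"rz":0},{"dx":0,"dy":0,"dz":0,"rx":0,"ry":0,"rz":0},{"dx":0,"dy":0,"dz":0,"rx":0,"ry":0,"rz":0},{"dx":0,"dy":0,"dz":0,"rx":0,"ry":0,"rz":0},{"dx":0,"dy":0,"dz":0,"rx":0,"ry":0,"rz":0}]' 0.4 50
python3 -c "
from h import *
go((.6399,.252,.17,1.616),(.5073,-.2049,.17,1.6545))"
```

```text
t: 12.0
position: [0.6399, 0.2533, 0.0776]
tcp_rot: [0.0, -0.023, 1.0, 0.0]
force: [-0.2, -0.8, 0.9]
width: 0.0853
finger_force: 0.0
t: 12.8
position: [0.6401, 0.2533, 0.0783]
tcp_rot: [0.001, -0.023, 1.0, 0.0]
force: [-0.0, 0.5, 5.3]
width: 0.0592
finger_force: 56.7
t 12.8 p [0.6401 0.2533 0.0783] yang 1.6159 F [-0.   0.5  5.3] w 0.0592 ff 56.7 j [ 0.36  0.68  1.55  0.    0.91 -1.26]
(0.6399, 0.252, 0.17, 1.616) -> [ 0.0001 -0.0013 -0.0917] [ 0.04  0.1  -0.  ]
(0.5073, -0.2049, 0.17, 1.6545) -> [ 0.1532 -0.4517 -0.0922] [ 0.04  0.1  -2.21]
```

```bash
python3 -m pendant '[{"dx":0,"dy":0,"dz":-0.01,"rx":0,"ry":0,"rz":0},{"dx":-0.005,"dy":0,"dz":-0.03,"rx":0,"ry":0,"rz":0},{"dx":-0.012,"dy":0,"dz":-0.06,"rx":0,"ry":0,"rz":0},{"dx":-0.018,"dy":0,"dz":-0.09,"rx":0,"ry":0,"rz":0},{"dx":-0.02,"dy":-0.015,"dz":-0.1,"rx":0,"ry":0,"rz":0},{"dx":-0.02,"dy":-0.04,"dz":-0.1,"rx":0,"ry":0,"rz":-0.3},{"dx":-0.02,"dy":-0.07,"dz":-0.1,"rx":0,"ry":0,"rz":-0.6},{"dx":-0.02,"dy":-0.1,"dz":-0.1,"rx":0,"ry":0,"rz":-0.9},{"dx":-0.02,"dy":-0.135,"dz":-0.1,"rx":0,"ry":0,"rz":-1.2},{"dx":-0.02,"dy":-0.17,"dz":-0.1,"rx":0,"ry":0,"rz":-1.5}]' && 
python3 -m pendant '[{"dx":0,"dy":-0.035,"dz":0,"rx":0,"ry":0,"rz":-0.2},{"dx":0,"dy":-0.07,"dz":0,"rx":0,"ry":0,"rz":-0.4},{"dx":0,"dy":-0.105,"dz":0,"rx":0,"ry":0,"rz":-0.7},{"dx":0.005,"dy":-0.14,"dz":0,"rx":0,"ry":0,"rz":-0.7},{"dx":0.02,"dy":-0.17,"dz":0,"rx":0,"ry":0,"rz":-0.7},{"dx":0.045,"dy":-0.195,"dz":0,"rx":0,"ry":0,"rz":-0.7},{"dx":0.07,"dy":-0.22,"dz":0,"rx":0,"ry":0,"rz":-0.7},{"dx":0.1,"dy":-0.24,"dz":0,"rx":0,"ry":0,"rz":-0.7},{"dx":0.13,"dy":-0.26,"dz":0,"rx":0,"ry":0,"rz":-0.7},{"dx":0.15,"dy":-0.27,"dz":0,"rx":0,"ry":0,"rz":-0.7}]'
python3 -c "
from h import *
go((.5073,-.2049,.11,1.6545))"
```

```text
t: 13.8
position: [0.666, 0.0818, 0.1761]
tcp_rot: [-0.002, -0.036, 0.999, -0.0]
force: [0.7, 0.5, -0.9]
width: 0.0595
finger_force: 56.1
t: 14.8
position: [0.5332, -0.1976, 0.1762]
tcp_rot: [-0.002, -0.041, 0.999, 0.0]
force: [-0.0, -0.1, -1.2]
width: 0.0593
finger_force: 56.1
t 14.8 p [ 0.5332 -0.1976  0.1762] yang 1.6526 F [-0.  -0.1 -1.2] w 0.0593 ff 56.1 j [-0.37  0.42  1.76 -0.    0.97 -2.03]
(0.5073, -0.2049, 0.11, 1.6545) -> [ 0.0262 -0.0052  0.0663] [ 0.05 -0.23 -0.11]
```

```bash
python3 -m pendant '[{"dx":0,"dy":0,"dz":0.02,"rx":0,"ry":0,"rz":0},{"dx":0,"dy":0,"dz":0.045,"rx":0,"ry":0,"rz":0},{"dx":0,"dy":0,"dz":0.06,"rx":0,"ry":0,"rz":0},{"dx":0,"dy":0,"dz":0.06,"rx":0,"ry":0,"rz":0},{"dx":0,"dy":0,"dz":0.06,"rx":0,"ry":0,"rz":0},{"dx":0,"dy":0,"dz":0.06,"rx":0,"ry":0,"rz":0}]'
python3 -c "
from h import *
go((.5073,-.2049,.0905,1.6545))"
```

```text
t: 15.4
position: [0.537, -0.1962, 0.1181]
tcp_rot: [0.001, -0.042, 0.999, -0.0]
force: [0.2, 0.6, -0.1]
width: 0.059
finger_force: 56.1
t 15.4 p [ 0.537  -0.1962  0.1181] yang 1.6543 F [ 0.2  0.6 -0.1] w 0.0590 ff 56.1 j [-0.37  0.49  1.82 -0.    0.83 -2.02]
(0.5073, -0.2049, 0.0905, 1.6545) -> [ 0.0304 -0.0062  0.0276] [-0.03  0.06 -0.01]
```

```bash
python3 -m pendant '[{"dx":0.015,"dy":-0.003,"dz":0,"rx":0,"ry":0,"rz":0},{"dx":0.0304,"dy":-0.0062,"dz":0.005,"rx":0,"ry":0,"rz":0},{"dx":0.0304,"dy":-0.0062,"dz":0.015,"rx":0,"ry":0,"rz":0},{"dx":0.0304,"dy":-0.0062,"dz":0.019,"rx":0,"ry":0,"rz":0},{"dx":0.0304,"dy":-0.0062,"dz":0.019,"rx":0,"ry":0,"rz":0},{"dx":0.0304,"dy":-0.0062,"dz":0.019,"rx":0,"ry":0,"rz":0}]'
python3 -c "
from h import *
go((.5073,-.2049,.0905,1.6545))"
```

```text
t: 16.0
position: [0.5077, -0.2045, 0.0984]
tcp_rot: [0.0, -0.042, 0.999, -0.0]
force: [-0.5, -1.0, -0.9]
width: 0.0595
finger_force: 56.1
t 16.0 p [ 0.5077 -0.2045  0.0984] yang 1.6547 F [-0.5 -1.  -0.9] w 0.0595 ff 56.1 j [-0.4   0.49  1.89  0.    0.76 -2.06]
(0.5073, -0.2049, 0.0905, 1.6545) -> [ 0.0004 -0.0003  0.0079] [-0.01  0.03  0.01]
```

```bash
python3 -m pendant '[{"dx":0.0004,"dy":-0.0003,"dz":0.004,"rx":0,"ry":0,"rz":0},{"dx":0.0004,"dy":-0.0003,"dz":0.006,"rx":0,"ry":0,"rz":0},{"dx":0.0004,"dy":-0.0003,"dz":0.008,"rx":0,"ry":0,"rz":0},{"dx":0.0004,"dy":-0.0003,"dz":0.0085,"rx":0,"ry":0,"rz":0},{"dx":0.0004,"dy":-0.0003,"dz":0.0085,"rx":0,"ry":0,"rz":0}]' && 
python3 -m pendant '[{"dx":0,"dy":0,"dz":0,"rx":0,"ry":0,"rz":0},{"dx":0,"dy":0,"dz":0,"rx":0,"ry":0,"rz":0},{"dx":0,"dy":0,"dz":0,"rx":0,"ry":0,"rz":0},{"dx":0,"dy":0,"dz":0,"rx":0,"ry":0,"rz":0},{"dx":0,"dy":0,"dz":0,"rx":0,"ry":0,"rz":0}]' 0.9
python3 -m pendant '[{"dx":0,"dy":0,"dz":-0.01,"rx":0,"ry":0,"rz":0},{"dx":0,"dy":0,"dz":-0.035,"rx":0,"ry":0,"rz":0},{"dx":0,"dy":0,"dz":-0.065,"rx":0,"ry":0,"rz":0},{"dx":0,"dy":0,"dz":-0.1,"rx":0,"ry":0,"rz":0},{"dx":0,"dy":0,"dz":-0.13,"rx":0,"ry":0,"rz":0},{"dx":0,"dy":-0.02,"dz":-0.13,"rx":0,"ry":0,"rz":0},{"dx":0,"dy":-0.06,"dz":-0.13,"rx":0,"ry":0,"rz":3},{"dx":0,"dy":-0.1,"dz":-0.13,"rx":0,"ry":0,"rz":6},{"dx":0,"dy":-0.14,"dz":-0.13,"rx":0,"ry":0,"rz":10},{"dx":0,"dy":-0.18,"dz":-0.13,"rx":0,"ry":0,"rz":13.5}]'
python3 - <<'E'
from h import *
go((.4803,-.4259,.18,1.412))
p,d=snap('top');C=cloud("top",d)
for b,h in(((200,350,285,420),.042),):
    m=((C[...,2]>.030)&(C[...,2]<.055)).astype(np.uint8);
    for a,c_ in((285,352),(352,425)):
        M=np.zeros_like(m);M[200:285,a:c_]=m[200:285,a:c_]
        c=max(cv2.findContours(M,0,cv2.CHAIN_APPROX_NONE)[0],key=cv2.contourArea)
        print(rect(ray("top",c[:,0],.042)),np.median(C[...,2][M>0]))
print(bpos(0,.06),bpos(0,-.06))
E
```

```text
t: 16.5
position: [0.5068, -0.2048, 0.0903]
tcp_rot: [0.0, -0.042, 0.999, 0.0]
force: [-1.1, 0.3, 3.4]
width: 0.0594
finger_force: 56.5
t: 17.0
position: [0.5067, -0.2049, 0.0898]
tcp_rot: [-0.0, -0.042, 0.999, 0.0]
force: [0.3, 0.1, -0.7]
width: 0.0771
finger_force: 0.0
t: 18.0
position: [0.5217, -0.3857, 0.2208]
tcp_rot: [0.0, 0.077, 0.997, -0.0]
force: [1.3, 0.4, -0.3]
width: 0.0769
finger_force: 0.0
t 18.0 p [ 0.5217 -0.3857  0.2208] yang 1.4162 F [ 1.3  0.4 -0.3] w 0.0769 ff 0.0 j [-0.65  0.49  1.51  0.    1.14 -2.07]
(0.4803, -0.4259, 0.18, 1.412) -> [ 0.0347 -0.0461  0.0408] [-0.01  0.05  0.24]
[ 0.4986 -0.0859  0.0996  0.0855  0.0598] 0.0410302218648928
[ 0.5081 -0.2051  0.0876  0.1098  0.0604] 0.041004772471638695
[ 0.4973 -0.0853] [ 0.5073 -0.2049]
```

```bash
python3 -m pendant '[{"dx":0.015,"dy":-0.02,"dz":0,"rx":0,"ry":0,"rz":0.2},{"dx":0.0347,"dy":-0.0461,"dz":0.02,"rx":0,"ry":0,"rz":0.2},{"dx":0.0347,"dy":-0.0461,"dz":0.05,"rx":0,"ry":0,"rz":0.2},{"dx":0.0347,"dy":-0.0461,"dz":0.08,"rx":0,"ry":0,"rz":0.2},{"dx":0.0347,"dy":-0.0461,"dz":0.1,"rx":0,"ry":0,"rz":0.2},{"dx":0.0347,"dy":-0.0461,"dz":0.1,"rx":0,"ry":0,"rz":0.2},{"dx":0.0347,"dy":-0.0461,"dz":0.1,"rx":0,"ry":0,"rz":0.2},{"dx":0.0347,"dy":-0.0461,"dz":0.1,"rx":0,"ry":0,"rz":0.2}]'
python3 -c "
from h import *
go((.4803,-.4259,.088,1.412))"
```

```text
t: 18.85
position: [0.4813, -0.4251, 0.1218]
tcp_rot: [0.001, 0.078, 0.997, -0.001]
force: [-0.1, -0.2, -0.5]
width: 0.0767
finger_force: 0.0
t 18.9 p [ 0.4813 -0.4251  0.1218] yang 1.4155 F [-0.1 -0.2 -0.5] w 0.0767 ff 0.0 j [-0.74  0.58  1.64  0.    0.93 -2.16]
(0.4803, -0.4259, 0.088, 1.412) -> [ 0.0009 -0.0009  0.0338] [-0.1   0.16  0.2 ]
```

```bash
python3 -m pendant '[{"dx":0.0009,"dy":-0.0009,"dz":0.015,"rx":0,"ry":0,"rz":0.2},{"dx":0.0009,"dy":-0.0009,"dz":0.028,"rx":0,"ry":0,"rz":0.2},{"dx":0.0009,"dy":-0.0009,"dz":0.0338,"rx":0,"ry":0,"rz":0.2},{"dx":0.0009,"dy":-0.0009,"dz":0.0338,"rx":0,"ry":0,"rz":0.2},{"dx":0.0009,"dy":-0.0009,"dz":0.0338,"rx":0,"ry":0,"rz":0.2}]' && 
python3 -m pendant '[{"dx":0,"dy":0,"dz":0,"rx":0,"ry":0,"rz":0},{"dx":0,"dy":0,"dz":0,"rx":0,"ry":0,"rz":0},{"dx":0,"dy":0,"dz":0,"rx":0,"ry":0,"rz":0},{"dx":0,"dy":0,"dz":0,"rx":0,"ry":0,"rz":0},{"dx":0,"dy":0,"dz":0,"rx":0,"ry":0,"rz":0},{"dx":0,"dy":0,"dz":0,"rx":0,"ry":0,"rz":0},{"dx":0,"dy":0,"dz":0,"rx":0,"ry":0,"rz":0},{"dx":0,"dy":0,"dz":0,"rx":0,"ry":0,"rz":0},{"dx":0,"dy":0,"dz":0,"rx":0,"ry":0,"rz":0},{"dx":0,"dy":0,"dz":0,"rx":0,"ry":0,"rz":0}]' 0.1 50
python3 -c "
from h import *
go((.48,-.4259,.2,1.412),(.5023,-.1451,.2,.0837),(.5023,-.1451,.135,.0837))"
```

```text
t: 19.35
position: [0.4797, -0.4254, 0.0864]
tcp_rot: [0.0, 0.079, 0.997, -0.0]
force: [-0.2, -0.1, -0.4]
width: 0.0766
finger_force: 0.0
t: 20.35
position: [0.4797, -0.4257, 0.0867]
tcp_rot: [0.001, 0.079, 0.997, -0.0]
force: [-1.0, -0.5, 4.9]
width: 0.031
finger_force: 51.1
t 20.4 p [ 0.4797 -0.4257  0.0867] yang 1.4118 F [-1.  -0.5  4.9] w 0.0310 ff 51.1 j [-0.74  0.61  1.67  0.    0.86 -2.16]
(0.48, -0.4259, 0.2, 1.412) -> [-0.0004 -0.0003 -0.1133] [-0.05  0.07 -0.01]
(0.5023, -0.1451, 0.2, 0.0837) -> [ 0.022   0.2805 -0.1135] [1.000e-02 9.000e-02 7.609e+01]
(0.5023, -0.1451, 0.135, 0.0837) -> [ 0.0221  0.2805 -0.0485] [1.000e-02 9.000e-02 7.609e+01]
```

```bash
python3 -m pendant '[{"dx":0,"dy":0,"dz":-0.01,"rx":0,"ry":0,"rz":0},{"dx":0,"dy":0,"dz":-0.035,"rx":0,"ry":0,"rz":0},{"dx":0,"dy":0,"dz":-0.065,"rx":0,"ry":0,"rz":0},{"dx":0,"dy":0.01,"dz":-0.095,"rx":0,"ry":0,"rz":4},{"dx":0,"dy":0.03,"dz":-0.113,"rx":0,"ry":0,"rz":9},{"dx":0,"dy":0.06,"dz":-0.113,"rx":0,"ry":0,"rz":14},{"dx":0,"dy":0.09,"dz":-0.113,"rx":0,"ry":0,"rz":20},{"dx":0,"dy":0.12,"dz":-0.113,"rx":0,"ry":0,"rz":26},{"dx":0.005,"dy":0.15,"dz":-0.113,"rx":0,"ry":0,"rz":33},{"dx":0.01,"dy":0.18,"dz":-0.113,"rx":0,"ry":0,"rz":40}]'
python3 -c "
from h import *
go((.5023,-.1451,.2,.0837))"
```

```text
t: 21.35
position: [0.4976, -0.2444, 0.1987]
tcp_rot: [-0.001, 0.418, 0.908, 0.0]
force: [1.1, -0.6, -1.1]
width: 0.0307
finger_force: 50.4
t 21.4 p [ 0.4976 -0.2444  0.1987] yang 0.7085 F [ 1.1 -0.6 -1.1] w 0.0307 ff 50.4 j [-0.48  0.38  1.77  0.    1.   -1.19]
(0.5023, -0.1451, 0.2, 0.0837) -> [ 0.0723  0.0682 -0.0012] [-0.05 -0.09 35.8 ]
```

```bash
python3 -m pendant '[{"dx":0.01,"dy":0.01,"dz":0,"rx":0,"ry":0,"rz":5},{"dx":0.025,"dy":0.02,"dz":0,"rx":0,"ry":0,"rz":11},{"dx":0.04,"dy":0.035,"dz":0,"rx":0,"ry":0,"rz":17},{"dx":0.055,"dy":0.05,"dz":0,"rx":0,"ry":0,"rz":23},{"dx":0.065,"dy":0.06,"dz":0,"rx":0,"ry":0,"rz":29},{"dx":0.0723,"dy":0.0682,"dz":0.01,"rx":0,"ry":0,"rz":34},{"dx":0.0723,"dy":0.0682,"dz":0.03,"rx":0,"ry":0,"rz":35.8},{"dx":0.0723,"dy":0.0682,"dz":0.05,"rx":0,"ry":0,"rz":35.8},{"dx":0.0723,"dy":0.0682,"dz":0.05,"rx":0,"ry":0,"rz":35.8},{"dx":0.0723,"dy":0.0682,"dz":0.05,"rx":0,"ry":0,"rz":35.8}]'
python3 -c "
from h import *
go((.5023,-.1451,.129,.0837))
p,d=snap('top','t2')"
```

```text
t: 22.35
position: [0.5021, -0.1466, 0.1491]
tcp_rot: [-0.001, 0.675, 0.738, -0.0]
force: [0.2, 0.4, -1.0]
width: 0.0309
finger_force: 50.3
t 22.4 p [ 0.5021 -0.1466  0.1491] yang 0.0889 F [ 0.2  0.4 -1. ] w 0.0309 ff 50.3 j [-0.31  0.39  1.9   0.    0.86 -0.4 ]
(0.5023, -0.1451, 0.129, 0.0837) -> [0.0014 0.0004 0.0201] [-0.06 -0.04  0.3 ]
```

```bash
python3 -m pendant '[{"dx":0.0014,"dy":-0.0003,"dz":0.008,"rx":0,"ry":0,"rz":0.3},{"dx":0.0014,"dy":-0.0003,"dz":0.014,"rx":0,"ry":0,"rz":0.3},{"dx":0.0014,"dy":-0.0003,"dz":0.017,"rx":0,"ry":0,"rz":0.3},{"dx":0.0014,"dy":-0.0003,"dz":0.0185,"rx":0,"ry":0,"rz":0.3},{"dx":0.0014,"dy":-0.0003,"dz":0.0195,"rx":0,"ry":0,"rz":0.3},{"dx":0.0014,"dy":-0.0003,"dz":0.02,"rx":0,"ry":0,"rz":0.3},{"dx":0.0014,"dy":-0.0003,"dz":0.02,"rx":0,"ry":0,"rz":0.3}]'
python3 -c "
from h import *
go((.502,-.1451,.129,.0837))"
```

```text
t: 23.1
position: [0.502, -0.1453, 0.1292]
tcp_rot: [0.0, 0.677, 0.736, 0.0]
force: [0.3, -0.4, -0.8]
width: 0.0307
finger_force: 50.4
t 23.1 p [ 0.502  -0.1453  0.1292] yang 0.0836 F [ 0.3 -0.4 -0.8] w 0.0307 ff 50.4 j [-0.3   0.42  1.92  0.    0.81 -0.39]
(0.502, -0.1451, 0.129, 0.0837) -> [0.0002 0.0001 0.0002] [ 0.01  0.   -0.01]
```

```bash
python3 -m pendant '[{"dx":0,"dy":0,"dz":0.0005,"rx":0,"ry":0,"rz":0},{"dx":0,"dy":0,"dz":0.001,"rx":0,"ry":0,"rz":0},{"dx":0,"dy":0,"dz":0.001,"rx":0,"ry":0,"rz":0}]' && 
python3 -m pendant '[{"dx":0,"dy":0,"dz":0,"rx":0,"ry":0,"rz":0},{"dx":0,"dy":0,"dz":0,"rx":0,"ry":0,"rz":0},{"dx":0,"dy":0,"dz":0,"rx":0,"ry":0,"rz":0},{"dx":0,"dy":0,"dz":0,"rx":0,"ry":0,"rz":0},{"dx":0,"dy":0,"dz":0,"rx":0,"ry":0,"rz":0},{"dx":0,"dy":0,"dz":0,"rx":0,"ry":0,"rz":0}]' 0.65
python3 -m pendant '[{"dx":0,"dy":0,"dz":-0.01,"rx":0,"ry":0,"rz":0},{"dx":0,"dy":0,"dz":-0.035,"rx":0,"ry":0,"rz":0},{"dx":0,"dy":0,"dz":-0.065,"rx":0,"ry":0,"rz":0},{"dx":0,"dy":0,"dz":-0.09,"rx":0,"ry":0,"rz":0},{"dx":0,"dy":0,"dz":-0.09,"rx":0,"ry":0,"rz":0},{"dx":0,"dy":0,"dz":-0.09,"rx":0,"ry":0,"rz":0}]'
python3 -c "
from h import *
a=.031  # brush long axis; handle towards -x; grasp 10 mm towards the bristles
g=np.array([.6545,.0275])+.01*np.array([np.cos(a),np.sin(a)]);print(g)
go((g[0],g[1],.22,a+np.pi/2),(g[0],g[1],.082,a+np.pi/2))"
```

```text
t: 23.4
position: [0.502, -0.1453, 0.1289]
tcp_rot: [0.0, 0.677, 0.736, 0.0]
force: [-0.6, 0.9, 4.3]
width: 0.0306
finger_force: 51.2
t: 24.0
position: [0.5019, -0.1453, 0.128]
tcp_rot: [-0.0, 0.677, 0.736, 0.0]
force: [0.1, -0.3, 0.0]
width: 0.0555
finger_force: 0.0
t: 24.6
position: [0.5018, -0.1453, 0.2188]
tcp_rot: [0.001, 0.677, 0.736, 0.0]
force: [-1.4, 0.4, -0.7]
width: 0.0555
finger_force: 0.0
[0.6644952  0.02780995]
t 24.6 p [ 0.5018 -0.1453  0.2188] yang 0.0836 F [-1.4  0.4 -0.7] w 0.0555 ff 0.0 j [-0.3   0.31  1.81  0.    1.02 -0.39]
(np.float64(0.6644951953847881), np.float64(0.02780995035071904), 0.22, 1.6017963267948965) -> [ 0.1589  0.1765 -0.001 ] [ 4.000e-02  8.000e-02 -8.699e+01]
(np.float64(0.6644951953847881), np.float64(0.02780995035071904), 0.082, 1.6017963267948965) -> [0.159  0.1764 0.137 ] [ 4.000e-02  8.000e-02 -8.699e+01]
```

```bash
python3 -m pendant '[{"dx":0,"dy":0.02,"dz":0,"rx":0,"ry":0,"rz":-5},{"dx":0,"dy":0.05,"dz":0,"rx":0,"ry":0,"rz":-12},{"dx":0,"dy":0.085,"dz":0,"rx":0,"ry":0,"rz":-19},{"dx":0.005,"dy":0.12,"dz":0,"rx":0,"ry":0,"rz":-26},{"dx":0.02,"dy":0.15,"dz":0,"rx":0,"ry":0,"rz":-34},{"dx":0.045,"dy":0.17,"dz":0,"rx":0,"ry":0,"rz":-42},{"dx":0.075,"dy":0.1765,"dz":0,"rx":0,"ry":0,"rz":-50},{"dx":0.105,"dy":0.1765,"dz":0,"rx":0,"ry":0,"rz":-58},{"dx":0.13,"dy":0.1765,"dz":0,"rx":0,"ry":0,"rz":-66},{"dx":0.15,"dy":0.1765,"dz":0,"rx":0,"ry":0,"rz":-74}]'
python3 - <<'E'
from h import *
go((.6645,.0278,.11,1.6018))
p,d=snap('top','t3');C=cloud("top",d)
def sel(lo,hi,a,b,c,e,z):
    m=((C[...,2]>lo)&(C[...,2]<hi)).astype(np.uint8);M=np.zeros_like(m);M[b:e,a:c]=m[b:e,a:c]
    c=max(cv2.findContours(M,0,cv2.CHAIN_APPROX_NONE)[0],key=cv2.contourArea)
    print(rect(ray("top",c[:,0],z)),np.median(C[...,2][M>0]))
sel(.055,.1,285,200,425,285,.074)
sel(.005,.02,285,200,425,285,.012)
E
```

```text
t: 25.6
position: [0.6644, 0.0205, 0.2161]
tcp_rot: [-0.002, 0.094, 0.996, -0.0]
force: [0.5, -0.3, 0.4]
width: 0.0554
finger_force: 0.0
t 25.6 p [0.6644 0.0205 0.2161] yang 1.3818 F [ 0.5 -0.3  0.4] w 0.0554 ff 0.0 j [ 0.01  0.52  1.47  0.    1.16 -1.37]
(0.6645, 0.0278, 0.11, 1.6018) -> [0.0008 0.0073 0.1061] [ -0.    -0.22 -12.61]
[ 0.5012 -0.1475 -1.4831  0.1597  0.034 ] 0.07298624452634028
[ 0.5043 -0.1458 -1.4883  0.2396  0.1255] 0.010985309300258539
```

View pics/t3.png

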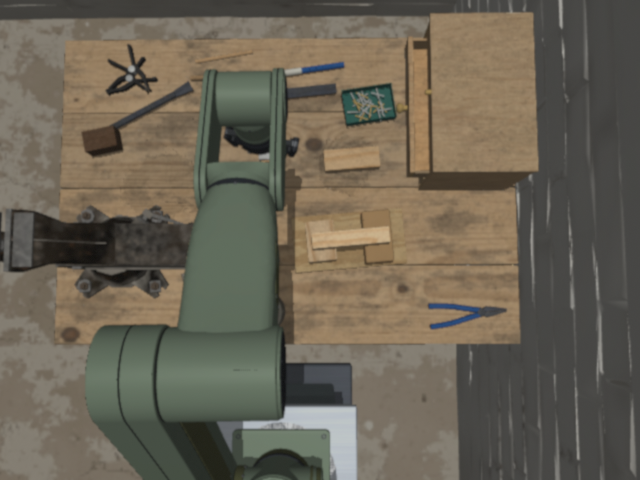

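The bar rests on both blocks at (348,238), about 2 mm from centre, and everything else is undisturbed. Next I'll go down to the brush neck.

```bash
python3 -m pendant '[{"dx":0.0008,"dy":0.0073,"dz":0.02,"rx":0,"ry":0,"rz":-6},{"dx":0.0008,"dy":0.0073,"dz":0.05,"rx":0,"ry":0,"rz":-12.6},{"dx":0.0008,"dy":0.0073,"dz":0.08,"rx":0,"ry":0,"rz":-12.6},{"dx":0.0008,"dy":0.0073,"dz":0.105,"rx":0,"ry":0,"rz":-12.6},{"dx":0.0008,"dy":0.0073,"dz":0.106,"rx":0,"ry":0,"rz":-12.6},{"dx":0.0008,"dy":0.0073,"dz":0.106,"rx":0,"ry":0,"rz":-12.6}]'
python3 -c "
from h import *
go((.6645,.0278,.082,1.6018));snap('side','s2')"
```

```text
t: 26.25
position: [0.6656, 0.0258, 0.1113]
tcp_rot: [-0.001, -0.011, 1.0, -0.0]
force: [0.4, -0.4, 0.7]
width: 0.0554
finger_force: 0.0
t 26.2 p [0.6656 0.0258 0.1113] yang 1.5938 F [ 0.4 -0.4  0.7] w 0.0554 ff 0.0 j [ 0.02  0.62  1.58 -0.    0.95 -1.57]
(0.6645, 0.0278, 0.082, 1.6018) -> [0.001  0.002  0.0293] [ 0.   -0.12 -0.46]
```

```bash
python3 -c "
import cv2
p=cv2.imread('pics/s2.png');cv2.imwrite('pics/s2c.png',cv2.resize(p[200:350,140:340],None,fx=4,fy=4,interpolation=2))"
```

```text
(no output)
```

View pics/s2c.png

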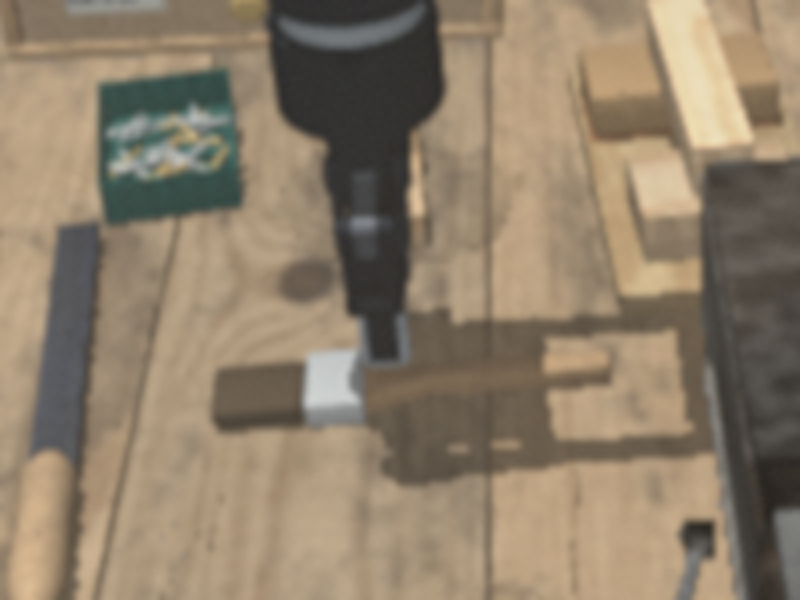

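The crop shows the fingertips at (385,340), just past the ferrule (335,385) and over the neck. I'll go down in small steps, watching the force, then close.

```bash
python3 -m pendant '[{"dx":0.001,"dy":0.002,"dz":0.01,"rx":0,"ry":0,"rz":-0.4},{"dx":0.001,"dy":0.002,"dz":0.02,"rx":0,"ry":0,"rz":-0.4},{"dx":0.001,"dy":0.002,"dz":0.028,"rx":0,"ry":0,"rz":-0.4},{"dx":0.001,"dy":0.002,"dz":0.031,"rx":0,"ry":0,"rz":-0.4},{"dx":0.001,"dy":0.002,"dz":0.031,"rx":0,"ry":0,"rz":-0.4},{"dx":0.001,"dy":0.002,"dz":0.031,"rx":0,"ry":0,"rz":-0.4}]' && python3 -m pendant '[{"dx":0,"dy":0,"dz":0.001,"rx":0,"ry":0,"rz":0},{"dx":0,"dy":0,"dz":0.002,"rx":0,"ry":0,"rz":0},{"dx":0,"dy":0,"dz":0.003,"rx":0,"ry":0,"rz":0},{"dx":0,"dy":0,"dz":0.003,"rx":0,"ry":0,"rz":0}]'
```

```text
t: 26.9
position: [0.665, 0.0282, 0.0812]
tcp_rot: [0.0, -0.016, 1.0, 0.0]
force: [0.3, 0.4, 0.1]
width: 0.0554
finger_force: 0.0
t: 27.3
position: [0.6648, 0.0282, 0.0781]
tcp_rot: [-0.0, -0.016, 1.0, 0.0]
force: [-0.3, 0.1, 0.1]
width: 0.0554
finger_force: 0.0
```

```bash
python3 -m pendant '[{"dx":0,"dy":0,"dz":0.001,"rx":0,"ry":0,"rz":0},{"dx":0,"dy":0,"dz":0.001,"rx":0,"ry":0,"rz":0},{"dx":0,"dy":0,"dz":0.001,"rx":0,"ry":0,"rz":0},{"dx":0,"dy":0,"dz":0.001,"rx":0,"ry":0,"rz":0},{"dx":0,"dy":0,"dz":0.001,"rx":0,"ry":0,"rz":0},{"dx":0,"dy":0,"dz":0.001,"rx":0,"ry":0,"rz":0},{"dx":0,"dy":0,"dz":0.001,"rx":0,"ry":0,"rz":0},{"dx":0,"dy":0,"dz":0.001,"rx":0,"ry":0,"rz":0}]' 0.2 30
python3 -m pendant '[{"dx":0,"dy":0,"dz":-0.01,"rx":0,"ry":0,"rz":0},{"dx":0,"dy":0,"dz":-0.03,"rx":0,"ry":0,"rz":0},{"dx":0,"dy":0,"dz":-0.055,"rx":0,"ry":0,"rz":0},{"dx":0,"dy":0,"dz":-0.08,"rx":0,"ry":0,"rz":0},{"dx":0,"dy":0,"dz":-0.1,"rx":0,"ry":0,"rz":0},{"dx":0,"dy":0,"dz":-0.1,"rx":0,"ry":0,"rz":0},{"dx":0,"dy":0,"dz":-0.1,"rx":0,"ry":0,"rz":0}]'
python3 -c "
from h import *
go((.6645,-.15,.17,.0837))
p,d=snap('side','s3')
cv2.imwrite('pics/s3c.png',cv2.resize(p[150:330,140:340,::-1],None,fx=3,fy=3,interpolation=2))"
```

```text
t: 28.1
position: [0.6648, 0.0283, 0.0772]
tcp_rot: [0.0, -0.016, 1.0, 0.0]
force: [-1.1, 1.5, 2.9]
width: 0.0284
finger_force: 28.1
t: 28.8
position: [0.6646, 0.0281, 0.177]
tcp_rot: [0.0, -0.016, 1.0, -0.0]
force: [-0.3, -0.5, -0.7]
width: 0.0279
finger_force: 27.9
t 28.8 p [0.6646 0.0281 0.177 ] yang 1.6020 F [-0.3 -0.5 -0.7] w 0.0279 ff 27.9 j [ 0.02  0.55  1.52 -0.    1.07 -1.58]
(0.6645, -0.15, 0.17, 0.0837) -> [ 0.0057 -0.178   0.007 ] [ 0.    0.   86.99]
```

View pics/s3c.png

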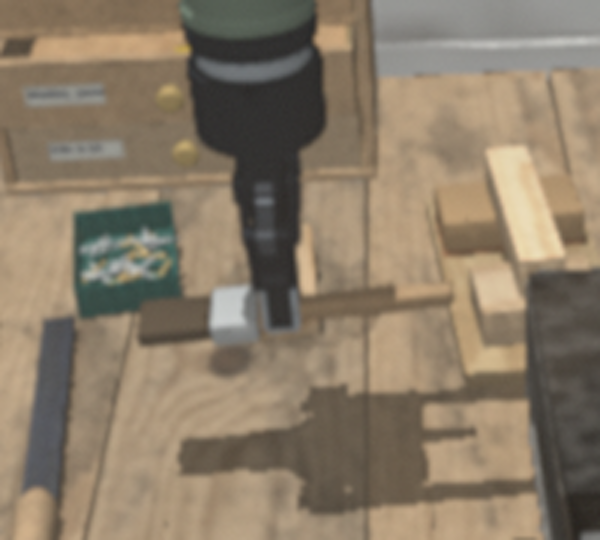

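Held level, with the ferrule at (235,315) and the handle at (420,295). Now I'll carry it round the right of the vice, high over the assembly.

```bash
python3 -m pendant '[{"dx":0,"dy":-0.015,"dz":-0.015,"rx":0,"ry":0,"rz":4},{"dx":0,"dy":-0.03,"dz":-0.03,"rx":0,"ry":0,"rz":10},{"dx":0,"dy":-0.05,"dz":-0.045,"rx":0,"ry":0,"rz":17},{"dx":0,"dy":-0.075,"dz":-0.045,"rx":0,"ry":0,"rz":24},{"dx":0.005,"dy":-0.1,"dz":-0.045,"rx":0,"ry":0,"rz":31},{"dx":0.02,"dy":-0.12,"dz":-0.045,"rx":0,"ry":0,"rz":38},{"dx":0.045,"dy":-0.135,"dz":-0.045,"rx":0,"ry":0,"rz":45},{"dx":0.075,"dy":-0.145,"dz":-0.045,"rx":0,"ry":0,"rz":52},{"dx":0.105,"dy":-0.15,"dz":-0.045,"rx":0,"ry":0,"rz":59},{"dx":0.135,"dy":-0.155,"dz":-0.045,"rx":0,"ry":0,"rz":66}]'
python3 -c "
from h import *
g=bpos(-.099,-.010)
go((*g,.22,.0837))"
```

```text
t: 29.85
position: [0.5328, -0.1312, 0.2202]
tcp_rot: [-0.002, 0.534, 0.846, -0.001]
force: [0.5, -0.0, -0.3]
width: 0.0281
finger_force: 28.0
t 29.9 p [ 0.5328 -0.1312  0.2202] yang 0.4447 F [ 0.5 -0.  -0.3] w 0.0281 ff 28.0 j [-0.26  0.35  1.75 -0.    1.05 -0.71]
(np.float64(0.4045), np.float64(-0.1633), 0.22, 0.0837) -> [ 0.0262 -0.1296  0.0006] [-0.18 -0.1  20.68]
```

```bash
python3 -m pendant '[{"dx":0.005,"dy":-0.025,"dz":0,"rx":0,"ry":0,"rz":5},{"dx":0.01,"dy":-0.055,"dz":0,"rx":0,"ry":0,"rz":10},{"dx":0.018,"dy":-0.085,"dz":0,"rx":0,"ry":0,"rz":15},{"dx":0.024,"dy":-0.11,"dz":0,"rx":0,"ry":0,"rz":19},{"dx":0.0262,"dy":-0.1296,"dz":0,"rx":0,"ry":0,"rz":20.7},{"dx":0.0262,"dy":-0.1296,"dz":0.01,"rx":0,"ry":0,"rz":20.7},{"dx":0.0262,"dy":-0.1296,"dz":0.03,"rx":0,"ry":0,"rz":20.7},{"dx":0.0262,"dy":-0.1296,"dz":0.06,"rx":0,"ry":0,"rz":20.7},{"dx":0.0262,"dy":-0.1296,"dz":0.085,"rx":0,"ry":0,"rz":20.7},{"dx":0.0262,"dy":-0.1296,"dz":0.085,"rx":0,"ry":0,"rz":20.7}]'
python3 -c "
from h import *
g=bpos(-.099,-.010)
go((*g,.079,.0837))"
```

```text
t: 30.85
position: [0.4049, -0.1626, 0.1334]
tcp_rot: [-0.004, 0.675, 0.738, -0.001]
force: [-0.1, -0.3, 0.3]
width: 0.0282
finger_force: 28.1
t 30.9 p [ 0.4049 -0.1626  0.1334] yang 0.0895 F [-0.1 -0.3  0.3] w 0.0282 ff 28.1 j [-0.41  0.3   2.1   0.    0.75 -0.5 ]
(np.float64(0.4045), np.float64(-0.1633), 0.079, 0.0837) -> [-0.0009 -0.0001  0.0544] [-0.45 -0.26  0.33]
```

```bash
python3 -m pendant '[{"dx":0,"dy":0,"dz":0.015,"rx":0,"ry":0,"rz":0.3},{"dx":0,"dy":0,"dz":0.03,"rx":0,"ry":0,"rz":0.3},{"dx":0,"dy":0,"dz":0.042,"rx":0,"ry":0,"rz":0.3},{"dx":0,"dy":0,"dz":0.046,"rx":0,"ry":0,"rz":0.3},{"dx":0,"dy":0,"dz":0.046,"rx":0,"ry":0,"rz":0.3},{"dx":0,"dy":0,"dz":0.046,"rx":0,"ry":0,"rz":0.3}]'
python3 -c "
from h import *
g=bpos(-.099,-.010)
go((*g,.0772,.0837))"
```

```text
t: 31.45
position: [0.4073, -0.1639, 0.0916]
tcp_rot: [0.001, 0.677, 0.736, 0.0]
force: [0.6, 0.2, -1.3]
width: 0.0282
finger_force: 28.1
t 31.4 p [ 0.4073 -0.1639  0.0916] yang 0.0838 F [ 0.6  0.2 -1.3] w 0.0282 ff 28.1 j [-0.41  0.37  2.15  0.    0.62 -0.49]
(np.float64(0.4045), np.float64(-0.1633), 0.0772, 0.0837) -> [ 0.0008 -0.0027  0.0144] [0.07 0.03 0.01]
```

```bash
python3 -m pendant '[{"dx":0.0008,"dy":-0.0027,"dz":0.005,"rx":0,"ry":0,"rz":0},{"dx":0.0008,"dy":-0.0027,"dz":0.009,"rx":0,"ry":0,"rz":0},{"dx":0.0008,"dy":-0.0027,"dz":0.012,"rx":0,"ry":0,"rz":0},{"dx":0.0008,"dy":-0.0027,"dz":0.0135,"rx":0,"ry":0,"rz":0},{"dx":0.0008,"dy":-0.0027,"dz":0.0145,"rx":0,"ry":0,"rz":0},{"dx":0.0008,"dy":-0.0027,"dz":0.0145,"rx":0,"ry":0,"rz":0},{"dx":0.0008,"dy":-0.0027,"dz":0.0145,"rx":0,"ry":0,"rz":0}]' && python3 -m pendant '[{"dx":0,"dy":0,"dz":0,"rx":0,"ry":0,"rz":0},{"dx":0,"dy":0,"dz":0,"rx":0,"ry":0,"rz":0},{"dx":0,"dy":0,"dz":0,"rx":0,"ry":0,"rz":0},{"dx":0,"dy":0,"dz":0,"rx":0,"ry":0,"rz":0},{"dx":0,"dy":0,"dz":0,"rx":0,"ry":0,"rz":0}]' 0.43
python3 -m pendant '[{"dx":0,"dy":0,"dz":-0.005,"rx":0,"ry":0,"rz":0},{"dx":0,"dy":0,"dz":-0.02,"rx":0,"ry":0,"rz":0},{"dx":0,"dy":0,"dz":-0.045,"rx":0,"ry":0,"rz":0},{"dx":0,"dy":0,"dz":-0.075,"rx":0,"ry":0,"rz":0},{"dx":0,"dy":0,"dz":-0.11,"rx":0,"ry":0,"rz":0},{"dx":0,"dy":0,"dz":-0.15,"rx":0,"ry":0,"rz":0},{"dx":0,"dy":0,"dz":-0.19,"rx":0,"ry":0,"rz":0},{"dx":0,"dy":0,"dz":-0.23,"rx":0,"ry":0,"rz":0},{"dx":0,"dy":0,"dz":-0.27,"rx":0,"ry":0,"rz":0},{"dx":0,"dy":0,"dz":-0.3,"rx":0,"ry":0,"rz":0}]'
python3 -m pendant '[{"dx":0.04,"dy":0,"dz":0,"rx":0,"ry":0,"rz":0},{"dx":0.08,"dy":0,"dz":0,"rx":0,"ry":0,"rz":0},{"dx":0.12,"dy":0,"dz":0,"rx":0,"ry":0,"rz":0},{"dx":0.16,"dy":0,"dz":0,"rx":0,"ry":0,"rz":0},{"dx":0.2,"dy":0,"dz":0,"rx":0,"ry":0,"rz":0},{"dx":0.24,"dy":0,"dz":0,"rx":0,"ry":0,"rz":0},{"dx":0.28,"dy":0,"dz":0,"rx":0,"ry":0,"rz":0},{"dx":0.32,"dy":0,"dz":0,"rx":0,"ry":0,"rz":0},{"dx":0.36,"dy":0,"dz":0,"rx":0,"ry":0,"rz":0},{"dx":0.36,"dy":0,"dz":0,"rx":0,"ry":0,"rz":0}]'
cat > chk.py <<'E'
from h import *
p,d=snap('top');C=cloud("top",d)
def sel(lo,hi,a,b,c,e,z):
    m=((C[...,2]>lo)&(C[...,2]<hi)).astype(np.uint8);M=np.zeros_like(m);M[b:e,a:c]=m[b:e,a:c]
    cs=cv2.findContours(M,0,cv2.CHAIN_APPROX_NONE)[0]
    if cs: c=max(cs,key=cv2.contourArea);print(rect(ray("top",c[:,0],z)),np.median(C[...,2][M>0]))
    return C[M>0]
sel(.055,.1,285,200,425,278,.074)
sel(.006,.1,285,205,425,278,.012)
P=sel(.006,.03,285,277,425,320,.0145)
for lo in np.arange(-.27,-.04,.02):
    q=P[(P[:,1]>lo)&(P[:,1]<lo+.02)]
    if len(q): print(round(lo,2),q[:,0].min().round(4),q[:,0].max().round(4),q[:,0].mean().round(4))
print(bpos(-.099,0))
cv2.imwrite("pics/end%d.png"%(r.observe()["t"]*10),cv2.resize(p[140:330,260:520,::-1],None,fx=3,fy=3,interpolation=2))
go()
E
python3 chk.py; ls pics
```

```text
t: 32.15
position: [0.4037, -0.163, 0.0771]
tcp_rot: [-0.0, 0.677, 0.736, 0.0]
force: [-1.6, 2.4, 7.4]
width: 0.028
finger_force: 29.5
t: 32.65
position: [0.4039, -0.1632, 0.0765]
tcp_rot: [-0.0, 0.677, 0.736, 0.0]
force: [0.7, -0.2, 0.4]
width: 0.0369
finger_force: 0.0
t: 33.65
position: [0.4037, -0.1631, 0.3796]
tcp_rot: [0.002, 0.677, 0.736, 0.001]
force: [0.4, 0.3, 0.0]
width: 0.0367
finger_force: 0.0
t: 34.65
position: [0.3731, 0.199, 0.3767]
tcp_rot: [-0.001, 0.675, 0.738, 0.001]
force: [-0.3, -0.2, -0.4]
width: 0.0369
finger_force: 0.0
[ 0.5014 -0.1475 -1.4831  0.1597  0.0336] 0.0731061302686653
[ 0.5023 -0.146  -1.4877  0.2396  0.1202] 0.03448534488744803
[ 0.4041 -0.1563  1.5681  0.1939  0.0383] 0.012575441239111917
-0.27 0.3891 0.4169 0.4005
-0.25 0.3402 0.4233 0.4078
-0.23 0.3912 0.4233 0.4073
-0.21 0.3743 0.4233 0.4051
-0.19 0.3339 0.4235 0.4037
-0.17 0.3447 0.4191 0.4029
-0.15 0.3851 0.4193 0.4018
-0.13 0.3894 0.4194 0.3997
-0.11 0.3384 0.4066 0.3972
-0.09 0.3533 0.4045 0.3948
-0.07 0.3491 0.4002 0.3934
-0.05 0.4196 0.4196 0.4196
[ 0.4036 -0.1534]
t 34.7 p [0.3732 0.1971 0.3766] yang 0.0880 F [-0.4 -1.5  0.1] w 0.0369 ff 0.0 j [ 0.46  0.03  1.74 -0.    1.37  0.37]
c0.png
end347.png
s1.png
s2.png
s2c.png
s3.png
s3c.png
side0.png
t2.png
t3.png
top0.png
```

View pics/end347.png

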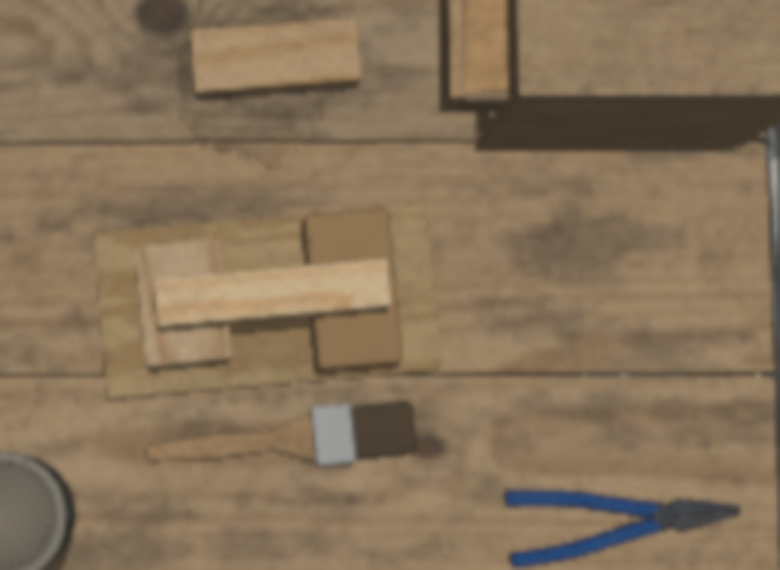

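The bar sits on both blocks on the board. The brush lies parallel in front at (280,435), within about 3 mm of centre and clear of the board, and the thin block and pliers haven't moved.

```bash
python3 -c "
from workcell import r
print(r.hand_in())"
```

```text
the job is handed in; nothing more can be done
None
```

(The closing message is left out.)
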